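Heft the look-alike dice boxes and put the two full ones in the dice tray

ROBOT

A 7-joint arm with a two-finger parallel gripper is mounted at the origin on the work surface. World frame = base frame: x ahead of the robot, y to its left, z up, the work surface at z = 0. Lengths are in m, angles in rad, forces in N, time in s.
With the tool pointing down it reaches from about 0.4 to 0.85 m from the base axis. Payload 4.4 kg.
Tool frame: the origin (TCP) lies at the very end of the fingers, on their centre line; the grasp point (between the pads) lies 19 mm behind it; z points along the fingers, y is the direction in which the jaws open and shut (so a half turn about z gives the same grasp; the last joint's range is limited). The gripper opens to 94 mm and grips with 3 to 60 N. Pads are 16 mm wide; open, the fingers measure 119 mm over their backs; the gripper's body (75 mm by 177 mm) begins 78 mm behind the grasp point.
Start: joints at [-1.366, 0.628, 0.038, 1.517, -0.027, 0.996, -0.02], TCP at [0.174, 0.626, 0.205] pointing down, gripper open.
Joint ranges: [-3.06, 3.06], [-0.37, 2.12], [-1.25, 1.32], [0.18, 2.47], [-1.1, 4.24], [0.23, 1.98], [-2.94, 2.94]. Speed limits (rad/s): [2.57, 2.57, 3.14, 3.14, 3.14, 3.14, 3.14].

INTERFACE

Orientations are given as a unit quaternion [w, x, y, z].
In Python, from cell import manip gives the robot as it stands.
- The arm moves only by the tool carry_out, never from a script. Its argument "moves" is one flat list of numbers, 7 for each row, row after row: the closure, from -1 (fully open) to 1 (shut), then the shift along the tool's x, y, z normalised to -1 to 1, where 1 is 25 cm, then the turn, a rotation vector about the tool's x, y, z normalised to -1 to 1, where 1 is pi/4 rad. A call has 1 to 8 rows; each row is the pose to reach, as a shift and turn from the pose commanded when the call began, along the tool's axes at that moment; what a row does not reach only later rows make up. A row lasts 1/10 s, in which the tool goes at most 50 mm and 8.59 degrees, less where a joint would pass 70% of its speed; a pose out of reach is approached as far as the arm can. A call with a number of a shift or a turn outside -1 to 1 is refused whole. A call with a gripper value outside its range is refused whole. The fingers move at their own pace and stop on an object; "grip_force" is the grip in N (left out, the last holds). Time passes only in rows, so rows that repeat a pose let the fingers close. It gives the time, the measured TCP pose, the force and the opening at its end, in the units of the state.
- manip.get_state(): the state, without advancing time (a new reading comes with each control period).
- manip.grab_frame(name): name is "scene" or "top" or "wrist"; returns the picture (480x640x3 uint8, red, green, blue); there is no depth.
- manip.camera_info(name): a dict with "fx", "fy", "cx", "cy" (pixels), "rvec" (rotation vector, rad) and "tvec" (3), from world to camera coordinates, as OpenCV has them. Camera axes: x right, y down, z forward; pixel columns grow to the right and rows downward; lengths in m; the calibration is good to about 2 mm. A picture is of the moment at which its call begins: read the wrist's pose just before it. camera_info takes no time and is no camera call; for the wrist camera it gives the pose at the moment of the call.
- manip.sign_off(): hands the job in, once; it reports no verdict.
Trained networks look in the newest picture that a camera, given by its name, has taken for a name from the list of things; names that differ only in an ending like _2 or _b are one class to them, and where a whole thing is asked for, a point or a joint stands for the part that bears it (a point fixed in the world has none). Each returns a list of dicts, best first, with "p" (0 to 1); they miss things now and then, are a little off and sometimes report something else, mostly with a low value. They report only what shows in the picture. A call takes as long as a camera call. They do not tell look-alikes from the thing itself.
- manip.search_frame(camera, query): "centre" ([row, column] as shares, 0 to 1, of the picture: columns of its width, rows of its height, amid what is visible of it).
The state is a dict: "time_s": time; "joint_positions": joint angles; "dq": joint speeds; "joint_efforts": joint torques, N m; "tcp_pos": TCP position; "ee_rot": TCP orientation; "force": force on the tool from outside, world axes, zero at the start; "ft_torque": the same for the moment, N m; "grip_width": finger opening in m.
Only numpy, scipy, OpenCV 4.12 (cv2) and the standard library are available. Lean on these libraries where they do the work, as an engineer would, in place of code of your own. Each camera call takes 0.05 s, during which the arm holds its last target.

TASK

Two of the four identical wooden dice boxes have their brass dice in them, and with the lids shut only the weight tells which. Heft the boxes to find the two full ones and set those two down gently, flat and side by side, in the felt-lined dice tray. Leave the two empty boxes upright on the console where they stood (put any you lifted back on its spot), and do not disturb the other things.

Things in the scene. Friction and masses are not known exactly. Their poses are not given: they have to be found in the camera images.
- box_a: one of four identical dark wooden dice boxes, 96 mm (its x) x 56 mm (its y) x 44 mm high, five pale pips on the lid; the lid stays shut. Loose. Origin: centre of its underside, z up. Empty it weighs 0.11 to 0.16 kg, full (dice in its middle) 0.35 to 0.45 kg; two of the four are full, and neither looks nor the name tell which. It bears a 40 N grip across its width
- box_b: one of four identical dark wooden dice boxes, 96 mm (its x) x 56 mm (its y) x 44 mm high, five pale pips on the lid; the lid stays shut. Loose. Origin: centre of its underside, z up. Empty it weighs 0.11 to 0.16 kg, full (dice in its middle) 0.35 to 0.45 kg; two of the four are full, and neither looks nor the name tell which. It bears a 40 N grip across its width
- box_c: one of four identical dark wooden dice boxes, 96 mm (its x) x 56 mm (its y) x 44 mm high, five pale pips on the lid; the lid stays shut. Loose. Origin: centre of its underside, z up. Empty it weighs 0.11 to 0.16 kg, full (dice in its middle) 0.35 to 0.45 kg; two of the four are full, and neither looks nor the name tell which. It bears a 40 N grip across its width
- box_d: one of four identical dark wooden dice boxes, 96 mm (its x) x 56 mm (its y) x 44 mm high, five pale pips on the lid; the lid stays shut. Loose. Origin: centre of its underside, z up. Empty it weighs 0.11 to 0.16 kg, full (dice in its middle) 0.35 to 0.45 kg; two of the four are full, and neither looks nor the name tell which. It bears a 40 N grip across its width
- tray: felt-lined wooden dice tray, fixed, outside 162 mm (its x) x 232 mm (its y), rim 28 mm high and 6 mm thick, inside 150 x 220 mm; felt floor 10 mm above the console. Origin: centre of its underside, on the console; z up. Two boxes fit side by side along its y, lengthwise along its x, 100 mm between centres
- console: the high-gloss black console; its flat top is the work surface, z = 0 (origin in that surface)
- coaster: bystander: round white ceramic coaster, 96 mm across, 8 mm thick; origin: centre of its underside
- paperweight: bystander: blue glass dome, 70 mm across, 40 mm high; origin: centre of its underside
- remote: bystander: silver remote, 185 mm long (its x) x 44 x 17 mm, lying flat; origin: centre of its underside
- clip: bystander: white plastic spring clip, 72 x 26 x 27 mm; origin: centre of its underside
- mug: bystander: white mug, 80 mm across with a handle to its +y, 90 mm high; origin: centre of its underside
- candle: bystander: candle in a glass, 72 mm across, 75 mm high; origin: centre of its underside
Not all that is in view belongs to the job. What is shaped like the box_b but green is not meant. Leave any grey look-alike of the box_d alone.

How it is judged:
At the end, for the whole second after the job is handed in: The two full boxes (over 2.5 N on the tray) stand flat on the tray's felt (within 4 mm, tilt under 0.08 rad); the two empty ones (under 2.5 N on the console) stand upright on the console within 25 mm of their first spots; all at rest (angle between each of box_a, box_b, box_c, box_d's own z axis and vertical below 0.08 rad and linear speed of each of box_a, box_b, box_c, box_d below 0.02 m/s and ((x of box_a in the frame of tray between -0.055 and 0.055 m and y of box_a in the frame of tray between -0.09 and 0.09 m and z of box_a in the frame of tray below 0.014 m and contact force between box_a and tray above 2.5 N) or (distance of box_a from where it was at the start of the episode below 0.025 m and height (world z) of box_a below 0.004 m and contact force between box_a and console below 2.5 N)) and ((x of box_b in the frame of tray between -0.055 and 0.055 m and y of box_b in the frame of tray between -0.09 and 0.09 m and z of box_b in the frame of tray below 0.014 m and contact force between box_b and tray above 2.5 N) or (distance of box_b from where it was at the start of the episode below 0.025 m and height (world z) of box_b below 0.004 m and contact force between box_b and console below 2.5 N)) and ((x of box_c in the frame of tray between -0.055 and 0.055 m and y of box_c in the frame of tray between -0.09 and 0.09 m and z of box_c in the frame of tray below 0.014 m and contact force between box_c and tray above 2.5 N) or (distance of box_c from where it was at the start of the episode below 0.025 m and height (world z) of box_c below 0.004 m and contact force between box_c and console below 2.5 N)) and ((x of box_d in the frame of tray between -0.055 and 0.055 m and y of box_d in the frame of tray between -0.09 and 0.09 m and z of box_d in the frame of tray below 0.014 m and contact force between box_d and tray above 2.5 N) or (distance of box_d from where it was at the start of the episode below 0.025 m and height (world z) of box_d below 0.004 m and contact force between box_d and console below 2.5 N))); the robot touches nothing.
It fails at once if something else on the console is moved by more than 20 mm (distance of any of coaster, paperweight, remote, clip, mug, candle from where it was at the start of the episode above 0.02 m).
It fails at once if a dice box is tipped by more than 30 degrees (angle between any of box_a, box_b, box_c, box_d's own z axis and vertical above 0.52 rad).
It fails at once if a dice box is dropped or flung: it moves faster than 0.5 m/s out of the fingers (a fall of about 13 mm) ((linear speed of box_a above 0.5 m/s and contact force between box_a and the fingers below 0.1 N) or (linear speed of box_b above 0.5 m/s and contact force between box_b and the fingers below 0.1 N) or (linear speed of box_c above 0.5 m/s and contact force between box_c and the fingers below 0.1 N) or (linear speed of box_d above 0.5 m/s and contact force between box_d and the fingers below 0.1 N)).
It also fails if it takes over 72 s, if anything falls off the work surface, if the arm or the gripper's body presses on something with over 40 N, if the wrist force passes 120 N, or if a joint passes its speed limit or range.

## Working session

There is one attempt and no reset: what is moved stays moved. The work goes in short steps, Python scripts to look and compute and a tool call to move; the robot and the scene stay as the last step left them, time stands still between calls to the robot, and variables do not carry over. Pictures are saved under pics/ and viewed, and the job is handed in when it is done.

Besides the shell and the picture viewer there is one more tool, called as name(argument=value, ...), one argument or row to a line, values as JSON. carry_out: Moves the arm, as the interface text tells. Its arguments: {"type":"object","properties":{"moves":{"type":"array","items":{"type":"number"}},"grip_force":{"type":"number"}},"required":["moves"]}

```bash
mkdir -p pics; ls; cat > h.py <<'E'
import numpy as np, cv2
from cell import manip
def info(c):
    i=manip.camera_info(c); R,_=cv2.Rodrigues(np.array(i["rvec"],float)); K=np.array([[i["fx"],0,i["cx"]],[0,i["fy"],i["cy"]],[0,0,1.]])
    return K,R,np.array(i["tvec"],float).ravel()
def pix2w(c,u,v,z):
    K,R,t=info(c); d=R.T@np.linalg.inv(K)@np.array([u,v,1.]); o=-R.T@t
    return o+d*(z-o[2])/d[2]
def w2pix(c,p):
    K,R,t=info(c); q=K@(R@np.array(p,float)+t); return q[:2]/q[2]
E
python3 - <<'E'
from h import *
for c in ("top","scene"):
    f=manip.grab_frame(c); cv2.imwrite(f"pics/{c}0.png",f[:,:,::-1]); print(c,info(c))
    for q in ("box_a","tray"):
        for d in manip.search_frame(c,q):
            r,k=d["centre"]; u,v=k*640,r*480; print(q,round(d["p"],2),round(u),round(v),pix2w(c,u,v,.044 if q=="box_a" else .02).round(3))
s=manip.get_state(); print(s)
E
```

```text
pics
top (array([[622.90094958,   0.        , 311.18314589],
       [  0.        , 622.90094958, 239.68824343],
       [  0.        ,   0.        ,   1.        ]]), array([[ 0.00585832, -0.99989612,  0.0131696 ],
       [-0.98408693, -0.00810358, -0.17750282],
       [ 0.1775911 , -0.01192016, -0.98403217]]), array([0.08503184, 0.52383851, 1.42065945]))
box_a 0.96 436 337 [ 0.298 -0.199  0.044]
box_a 0.9 272 207 [0.602 0.183 0.044]
box_a 0.83 161 168 [0.696 0.451 0.044]
box_a 0.8 220 330 [0.312 0.296 0.044]
box_a 0.64 219 273 [0.443 0.304 0.044]
box_a 0.61 280 268 [0.457 0.161 0.044]
tray 0.97 447 258 [ 0.486 -0.236  0.02 ]
scene (array([[490.7251089 ,   0.        , 320.80346846],
       [  0.        , 490.7251089 , 236.94057024],
       [  0.        ,   0.        ,   1.        ]]), array([[ 0.1912608 ,  0.98144957, -0.01326839],
       [ 0.5238867 , -0.11350562, -0.84419144],
       [-0.83003737,  0.1545096 , -0.53587756]]), array([-0.17726268, -0.24052002,  1.49107788]))
box_a 0.97 413 209 [0.473 0.304 0.044]
box_a 0.9 192 205 [ 0.344 -0.193  0.044]
box_a 0.88 371 254 [0.629 0.159 
[... 270 characters left out ...]
ns': array([-1.36580034,  0.62875713,  0.03846909,  1.51769413, -0.02696939,
        0.99633072, -0.01997238]), 'dq': array([ 1.39887218e-04, -7.96669902e-04,  2.68228756e-03, -1.47117880e-03,
        8.50480830e-05, -1.29898969e-03, -5.65967101e-04]), 'joint_efforts': array([-9.93470421e-04, -5.49065316e+01,  1.14128362e+00, -1.86560476e+01,
       -5.22900908e-02,  2.00525421e-02,  1.01495816e-04]), 'tcp_pos': array([0.17379155, 0.62611169, 0.20515201]), 'ee_rot': array([-4.26896633e-05,  1.34966040e-01,  9.90850168e-01, -3.33005076e-04]), 'force': array([ 0.78189656, -0.30294756,  0.10805138]), 'ft_torque': array([ 0.01751335,  0.00639524, -0.00836548]), 'grip_width': 0.09388899138270636}
```

View pics/top0.png

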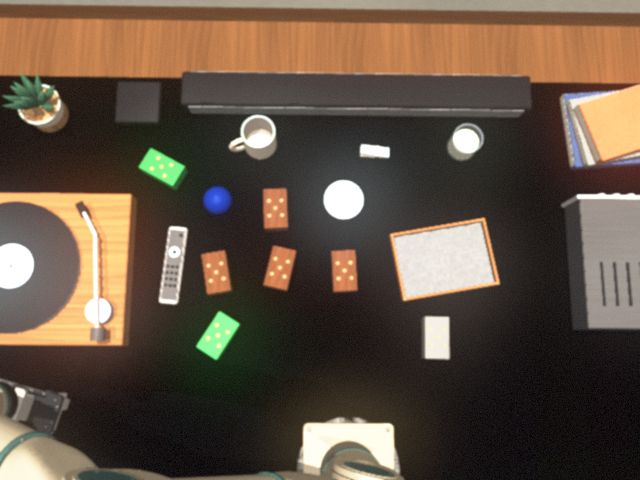

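View pics/scene0.png

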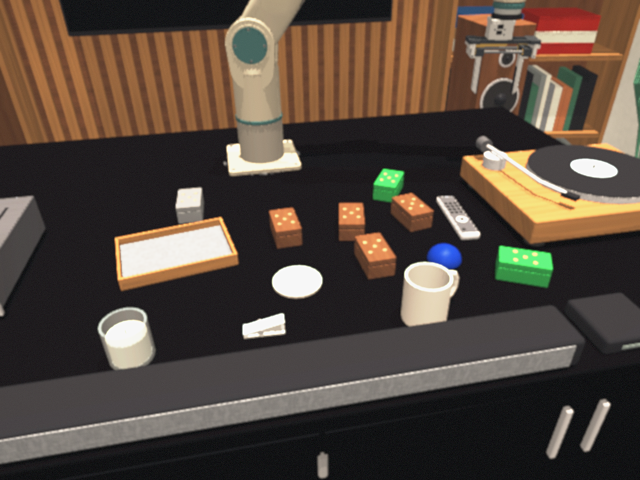

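The top view shows four brown boxes at pixels (275,208), (216,272), (280,268) and (344,270). The look-alikes are green at (162,168) and (218,335), and grey at (436,337). I choose the four brown ones and will check them in a close crop. The tray is at (445,259).

```bash
python3 - <<'E'
from h import *
im=cv2.imread("pics/top0.png")
c=im[180:310,190:510]; cv2.imwrite("pics/crop1.png",cv2.resize(c,None,fx=2.5,fy=2.5,interpolation=cv2.INTER_CUBIC))
hsv=cv2.cvtColor(im,cv2.COLOR_BGR2HSV)
for (u,v) in [(275,208),(216,272),(280,268),(344,270)]:
    print(hsv[v-8:v+9:8,u-8:u+9:4].tolist()[0])
    # brown mask incl pips
    win=np.zeros(im.shape[:2],np.uint8); cv2.circle(win,(u,v),31,255,-1)
    m=((hsv[...,2]>55)&(hsv[...,1]>60)&((hsv[...,0]<28)|(hsv[...,0]>170))).astype(np.uint8)*255&win
    m=cv2.morphologyEx(m,cv2.MORPH_CLOSE,np.ones((5,5),np.uint8))
    n,l,st,ce=cv2.connectedComponentsWithStats(m); k=1+np.argmax(st[1:,4]); print((u,v),st[k])
    cs,_=cv2.findContours((l==k).astype(np.uint8),cv2.RETR_EXTERNAL,cv2.CHAIN_APPROX_NONE)
    print(cv2.minAreaRect(cs[0]))
    # pips: blobs with low sat/bright relative
    big=cv2.resize(im[v-32:v+33,u-32:u+33],None,fx=4,fy=4,interpolation=cv2.INTER_CUBIC).astype(float)
    g=big[...,1]  # green channel: pale higher than brown
    mb=cv2.resize(((l==k)*255).astype(np.uint8)[v-32:v+33,u-32:u+33],None,fx=4,fy=4)>127
    mb=cv2.erode(mb.astype(np.uint8),np.ones((9,9)))>0
    t=np.median(g[mb]); pm=((g>t+45)&mb).astype(np.uint8)
    n,l2,st2,ce2=cv2.connectedComponentsWithStats(pm)
    P=[]
    for j in range(1,n):
        if st2[j,4]>20:
            uu,vv=(ce2[j]+.5)/4-.5+[u-32,v-32]; P.append(pix2w("top",uu,vv,.044)[:2]); print("  pip",round(uu,1),round(vv,1),st2[j,4],P[-1].round(4))
    P=np.array(P)
    if len(P)>=3:
        print("  centre",P.mean(0).round(4), cv2.minAreaRect((P*1000).astype(np.float32)))
E
```

```text
[[19, 105, 253], [13, 130, 233], [10, 147, 213], [15, 117, 247], [14, 122, 234]]
(275, 208) [ 262  186   28   46 1181]
((274.9542541503906, 208.80946350097656), (45.120487213134766, 26.903186798095703), 87.79740142822266)
  pip 280.9 199.9 236 [0.6195 0.1615]
  pip 268.5 200.3 275 [0.6181 0.191 ]
  pip 274.9 207.5 272 [0.6007 0.1755]
  pip 281.6 214.6 245 [0.5837 0.1593]
  pip 268.9 215.1 259 [0.582  0.1893]
  centre [0.6008 0.1753] ((600.8679809570312, 175.2786865234375), (36.127384185791016, 30.060840606689453), 3.1263625621795654)
[[22, 94, 254], [10, 150, 218], [10, 153, 214], [21, 99, 254], [11, 149, 211]]
(216, 272) [ 185  249   48   48 1430]
((207.69940185546875, 273.5462341308594), (45.084957122802734, 44.55276107788086), 81.25383758544922)
  pip 220.7 262.9 248 [0.4668 0.2999]
  pip 208.1 265.1 248 [0.4613 0.3291]
  pip 215.7 271.7 293 [0.446 0.311]
  pip 223.1 278.1 282 [0.4311 0.2933]
  pip 210.4 280.2 279 [0.4258 0.3225]
  centre [0.4462 0.3112] ((446.2468566894531, 311.2076721191406), (36.29367446899414, 29.760055541992188), 10.472392082214355)
[[11, 150, 212], [15, 123,
[... 348 characters left out ...]
pip 284.0 276.0 269 [0.4369 0.1516]
  centre [0.4577 0.1625] ((457.9096374511719, 162.4081573486328), (30.035385131835938, 36.404052734375), 77.7803955078125)
[[19, 105, 253], [12, 138, 226], [10, 148, 217], [16, 114, 247], [16, 113, 242]]
(344, 270) [ 330  249   29   45 1201]
((343.97930908203125, 270.6063537597656), (43.886627197265625, 27.856182098388672), 86.98721313476562)
  pip 350.0 262.1 264 [ 0.4709 -0.0027]
  pip 337.3 262.7 253 [0.4694 0.0271]
  pip 344.1 270.0 293 [0.4522 0.0112]
  pip 351.0 277.4 232 [ 0.4349 -0.0048]
  pip 338.2 278.0 280 [0.4332 0.0251]
  centre [0.4521 0.0112] ((452.153076171875, 11.186378479003906), (36.21617889404297, 29.88969612121582), 3.2462871074676514)
```

View pics/crop1.png

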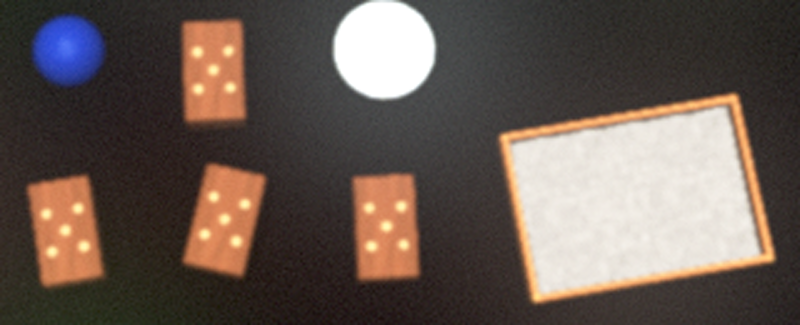

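```bash
cat >> h.py <<'E'
from scipy.spatial.transform import Rotation as Ro
def Rt():
    w,x,y,z=manip.get_state()["ee_rot"]; return Ro.from_quat([x,y,z,w])
def go(p,yaw):
    "numbers for shift/turn to TCP p with tool y along world heading yaw(deg), pointing down (nearer half turn)"
    s=manip.get_state(); R=Rt(); b=None
    for k in (0,180):
        a=np.radians(yaw+k); y=np.array([np.cos(a),np.sin(a),0]); z=np.array([0,0,-1.]); x=np.cross(y,z)
        T=Ro.from_matrix(np.c_[x,y,z]); rv=(R.inv()*T).as_rotvec()
        if b is None or np.linalg.norm(rv)<np.linalg.norm(b): b=rv
    sh=R.inv().apply(np.array(p)-s["tcp_pos"])
    print("tcp",s["tcp_pos"].round(4),"F",s["force"].round(2),"w",round(s["grip_width"],4),"t",s["time_s"])
    print("shift",(sh/.25).round(3),"turn",(b/(np.pi/4)).round(3),"rows>=",max(np.linalg.norm(sh)/.05,np.degrees(np.linalg.norm(b))/8.59).round(1))
E
python3 - <<'E'
from h import *
im=cv2.imread("pics/top0.png"); hsv=cv2.cvtColor(im,cv2.COLOR_BGR2HSV)
m=np.zeros(im.shape[:2],np.uint8)
w=(slice(205,312),slice(375,512))
m[w]=((hsv[w][...,2]>70)).astype(np.uint8)*255
cs,_=cv2.findContours(m,cv2.RETR_EXTERNAL,cv2.CHAIN_APPROX_NONE)
c=max(cs,key=cv2.contourArea); a=cv2.approxPolyDP(cv2.convexHull(c),6,True)[:,0]; print(a.tolist())
W=np.array([pix2w("top",u,v,.028)[:2] for u,v in c[:,0]]); r=cv2.minAreaRect((W*1000).astype(np.float32)); print(r)
for u,v in a: print(pix2w("top",u,v,.028).round(4))
# refine with inner rim: felt (low sat)
g=np.zeros_like(m); g[w]=((hsv[w][...,1]<45)&(hsv[w][...,2]>120)).astype(np.uint8)*255
cs,_=cv2.findContours(g,cv2.RETR_EXTERNAL,cv2.CHAIN_APPROX_NONE); c=max(cs,key=cv2.contourArea)
W=np.array([pix2w("top",u,v,.012)[:2] for u,v in c[:,0]]); print("felt",cv2.minAreaRect((W*1000).astype(np.float32)))
go([.4462,.3112,.15],100.5)
E
```

```text
[[485, 217], [500, 284], [402, 301], [388, 234]]
((483.39080810546875, -226.85629272460938), (171.8032684326172, 242.9498291015625), 10.232874870300293)
[ 0.5855 -0.3301  0.028 ]
[ 0.4238 -0.3585  0.028 ]
[ 0.382  -0.1256  0.028 ]
[ 0.5419 -0.0952  0.028 ]
felt ((485.12689208984375, -230.1095428466797), (147.0864715576172, 216.10464477539062), 10.19703197479248)
tcp [0.1738 0.6261 0.2052] F [ 0.78 -0.3   0.11] w 0.0939 t 0.3
shift [-1.387 -0.922  0.221] turn [-0.001 -0.    -0.578] rows>= 8.4
```

carry_out(
  moves=[-1,-0.8,-0.5,0,0,0,-0.3,-1,-0.8,-0.5,0,0,0,-0.3,-1,-0.8,-0.5,0,0,0,-0.3,-1,-0.8,-0.5,0,0,0,-0.3,-1,-0.8,-0.5,0,0,0,-0.3,-1,-0.8,-0.5,0,0,0,-0.3],
  grip_force=25,
)

```text
time_s: 0.9
tcp_pos: [0.3384, 0.447, 0.2057]
ee_rot: [0.001, 0.022, 1.0, -0.001]
force: [-0.1, 1.0, 0.2]
grip_width: 0.0938
```

```bash
python3 -c "
from h import *
go([.4462,.3112,.10],100.5)"
```

```text
tcp [0.3384 0.447  0.2057] F [-0.13  0.99  0.25] w 0.0938 t 0.9
shift [-0.454 -0.522  0.426] turn [-0.004  0.003 -0.29 ] rows>= 4.1
```

carry_out(
  moves=[-1,-0.454,-0.522,0.2,0,0,-0.29,-1,-0.454,-0.522,0.426,0,0,-0.29,-1,-0.454,-0.522,0.426,0,0,-0.29,-1,-0.454,-0.522,0.426,0,0,-0.29,-1,-0.454,-0.522,0.426,0,0,-0.29,-1,-0.454,-0.522,0.426,0,0,-0.29],
)

```text
time_s: 1.5
tcp_pos: [0.442, 0.3172, 0.0981]
ee_rot: [-0.001, -0.095, 0.995, -0.0]
force: [-0.6, 0.4, -0.3]
grip_width: 0.0939
```

```bash
python3 - <<'E'
from h import *
f=manip.grab_frame("wrist").copy()
for p in ([.4462,.3112,.044],[.4577,.1625,.044]): 
    u=w2pix("wrist",p); print(u); cv2.circle(f,tuple(int(x) for x in u),3,(255,0,0),-1)
cv2.imwrite("pics/w1.png",f[:,:,::-1])
go([.4462,.3112,.007],100.5)
E
```

```text
[303.94153302 265.65562468]
[ 74.52166418 240.74758423]
tcp [0.4415 0.3193 0.099 ] F [ 0.65  0.61 -0.35] w 0.0944 t 1.55
shift [-0.013 -0.036  0.368] turn [ 0.001 -0.001  0.012] rows>= 1.8
```

View pics/w1.png

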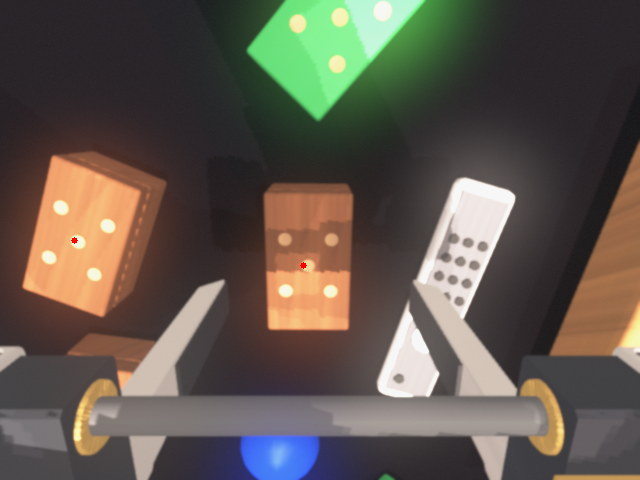

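carry_out(
  moves=[-0.6,-0.013,-0.036,0,0,0,0.01,-0.6,-0.013,-0.036,0,0,0,0.01,-0.6,-0.013,-0.036,0,0,0,0.01],
)

```text
time_s: 1.85
tcp_pos: [0.4468, 0.3108, 0.0998]
ee_rot: [0.001, -0.093, 0.996, 0.001]
force: [0.7, 0.4, -0.5]
grip_width: 0.0761
```

```bash
python3 - <<'E'
from h import *
for i in range(3):
    f=manip.grab_frame("wrist").copy()
    go([.4462,.3112,.007],100.5)
t=manip.get_state()["tcp_pos"]
print(w2pix("wrist",t), w2pix("wrist",[.4462,.3112,.044]))
cv2.imwrite("pics/w2.png",f[:,:,::-1])
E
```

```text
tcp [0.4467 0.3107 0.0996] F [-0.09  0.47 -0.55] w 0.0755 t 1.9
shift [0.002 0.002 0.371] turn [0.001 0.001 0.003] rows>= 1.9
tcp [0.4467 0.3106 0.0995] F [-0.19  0.52 -0.54] w 0.0753 t 1.95
shift [0.002 0.002 0.37 ] turn [0.001 0.001 0.003] rows>= 1.9
tcp [0.4467 0.3105 0.0994] F [ 0.44 -0.31  0.14] w 0.0752 t 2.0
shift [0.002 0.003 0.369] turn [0.001 0.001 0.003] rows>= 1.8
[317.2060239  297.37760469] [318.54531571 260.54354716]
```

View pics/w2.png

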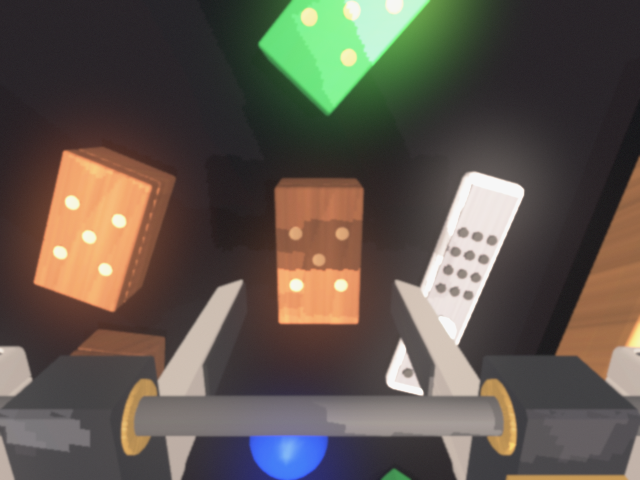

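```bash
python3 - <<'E'
from h import *
a=np.radians(10.47); o=np.array([.4462,.3112])
for u,v in ((388,385),(440,265),(422,390),(468,175)):
    p=pix2w("wrist",u,v,.017)[:2]-o; print(p@[np.cos(a),np.sin(a)], p@[-np.sin(a),np.cos(a)])
E
```

```text
0.11761482608883807 0.05726020006910279
0.01297432159463458 0.0897271103865607
0.12240758474871286 0.08548216330241262
-0.052982448674833135 0.10263082641275945
```

carry_out(
  moves=[-0.6,0,0,0.2,0,0,0,-0.6,0,0,0.3,0,0,0,-0.6,0,0,0.36,0,0,0,-0.6,0,0,0.36,0,0,0,1,0,0,0.36,0,0,0,1,0,0,0.36,0,0,0,1,0,0,0.36,0,0,0,1,0,0,0.36,0,0,0],
  grip_force=25,
)

```text
time_s: 2.8
tcp_pos: [0.4476, 0.3105, 0.0101]
ee_rot: [0.001, -0.092, 0.996, 0.001]
force: [-0.5, 1.0, 5.4]
grip_width: 0.0556
```

carry_out(
  moves=[1,0,0,-0.04,0,0,0,1,0,0,-0.1,0,0,0,1,0,0,-0.2,0,0,0,1,0,0,-0.2,0,0,0,1,0,0,-0.2,0,0,0,1,0,0,-0.2,0,0,0],
)

```text
time_s: 3.4
tcp_pos: [0.4461, 0.3091, 0.0581]
ee_rot: [-0.001, -0.092, 0.996, -0.001]
force: [-1.0, -0.5, -4.2]
grip_width: 0.0562
```

```bash
cat >> h.py <<'E'
def heft(n=6):
    F=[]
    for i in range(n):
        manip.grab_frame("scene"); s=manip.get_state(); F.append(s["force"])
    F=np.array(F); print("F mean",F.mean(0).round(2),"sd",F.std(0).round(2),"tau",s["ft_torque"].round(3),"w",s["grip_width"])
E
python3 - <<'E'
from h import *
heft(); go([.4462,.3112,.15],100.5)
E
```

```text
F mean [-0.18 -0.03 -3.67] sd [0.52 0.26 0.35] tau [ 0.047 -0.059  0.07 ] w 0.05588192109858887
tcp [0.4466 0.3096 0.0584] F [-0.02 -0.03 -4.12] w 0.0559 t 3.7
shift [ 0.001  0.007 -0.366] turn [-0.001 -0.001  0.002] rows>= 1.8
```

```bash
python3 -c "
from h import *
go([.4927,-.2777,.12],100.2)"
```

```text
tcp [0.4466 0.3096 0.0584] F [-0.02 -0.03 -4.12] w 0.0559 t 3.7
shift [ 0.25  -2.343 -0.245] turn [-0.001 -0.001  0.009] rows>= 11.8
```

carry_out(
  moves=[1,0,0,-0.16,0,0,0,1,0,-0.1,-0.3,0,0,0,1,0.05,-0.3,-0.3,0,0,0,1,0.08,-0.45,-0.3,0,0,0,1,0.08,-0.6,-0.3,0,0,0,1,0.1,-0.75,-0.3,0,0,0,1,0.1,-0.9,-0.3,0,0,0,1,0.1,-1,-0.3,0,0,0],
)

```text
time_s: 4.5
tcp_pos: [0.4681, 0.0562, 0.1339]
ee_rot: [-0.0, -0.091, 0.996, -0.001]
force: [0.1, 0.3, -3.0]
grip_width: 0.0559
```

carry_out(
  moves=[1,0.05,-0.15,0,0,0,0,1,0.05,-0.3,0,0,0,0,1,0.08,-0.45,0,0,0,0,1,0.1,-0.6,0,0,0,0,1,0.1,-0.75,0,0,0,0,1,0.12,-0.85,0,0,0,0,1,0.12,-0.95,0,0,0,0,1,0.12,-0.95,0,0,0,0],
)

```text
time_s: 5.3
tcp_pos: [0.4824, -0.1843, 0.1338]
ee_rot: [0.0, -0.089, 0.996, -0.001]
force: [-0.4, 0.8, -4.1]
grip_width: 0.0557
```

```bash
python3 -c "
from h import *
go([.4927,-.2777,.10],100.2)"
```

```text
tcp [ 0.4824 -0.1843  0.1338] F [-0.41  0.81 -4.07] w 0.0557 t 5.3
shift [ 0.026 -0.374  0.136] turn [-0.004  0.     0.001] rows>= 2.0
```

carry_out(
  moves=[1,0.01,-0.15,0,0,0,0,1,0.026,-0.3,0,0,0,0,1,0.026,-0.37,0.06,0,0,0,1,0.026,-0.37,0.12,0,0,0,1,0.026,-0.37,0.136,0,0,0,1,0.026,-0.37,0.136,0,0,0],
)

```text
time_s: 5.9
tcp_pos: [0.4924, -0.2702, 0.0992]
ee_rot: [-0.001, -0.093, 0.996, 0.001]
force: [-0.2, -0.5, -4.5]
grip_width: 0.056
```

```bash
python3 - <<'E'
from h import *
f=manip.grab_frame("wrist"); go([.4927,-.2777,.02],100.2); heft(4)
cv2.imwrite("pics/w3.png",f[:,:,::-1])
E
```

```text
tcp [ 0.493  -0.2705  0.0999] F [ 0.15 -0.02 -3.26] w 0.0559 t 5.95
shift [ 0.006 -0.029  0.32 ] turn [ 0.001 -0.     0.01 ] rows>= 1.6
F mean [-0.45 -0.03 -3.67] sd [0.65 0.48 0.26] tau [ 0.008 -0.021  0.001] w 0.056088299997655786
```

View pics/w3.png

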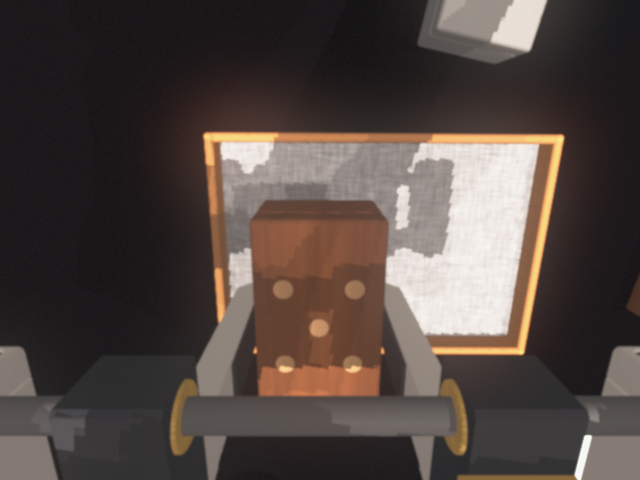

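```bash
python3 - <<'E'
from h import *
C=np.array([.4838,-.2285]); a=np.radians(10.2); X=np.array([np.cos(a),np.sin(a)]); Y=np.array([-np.sin(a),np.cos(a)])
for u,v in ((206,134),(562,134),(525,354)):
    p=pix2w("wrist",u,v,.028)[:2]; print(p, (p-C)@X*1000,(p-C)@Y*1000)
E
```

```text
[ 0.42792242 -0.35640668] -77.64479354722798 -115.99012400778477
[ 0.38568188 -0.13189125] -79.45949261126339 112.45712626879772
[ 0.54476433 -0.09996614] 82.76220771168285 115.706612922887
```

carry_out(
  moves=[1,0.006,-0.027,0.08,0,0,0,1,0.006,-0.027,0.16,0,0,0,1,0.006,-0.027,0.23,0,0,0,1,0.006,-0.027,0.28,0,0,0,1,0.006,-0.027,0.3,0,0,0,1,0.006,-0.027,0.31,0,0,0,1,0.006,-0.027,0.315,0,0,0,1,0.006,-0.027,0.315,0,0,0],
)

```text
time_s: 6.95
tcp_pos: [0.4932, -0.2788, 0.0217]
ee_rot: [0.0, -0.092, 0.996, -0.0]
force: [-0.3, -0.2, -3.7]
grip_width: 0.0558
```

carry_out(
  moves=[1,0,0,0.006,0,0,0,1,0,0,0.01,0,0,0,1,0,0,0.01,0,0,0,1,0,0,0.01,0,0,0],
)

```text
time_s: 7.35
tcp_pos: [0.4933, -0.2789, 0.0202]
ee_rot: [0.001, -0.092, 0.996, -0.0]
force: [-1.7, 0.8, 6.0]
grip_width: 0.0559
```

Contact is made (+6 N). I'll release to about 75 mm and lift.

carry_out(
  moves=[-0.6,0,0,0,0,0,0,-0.6,0,0,0,0,0,0,-0.6,0,0,0,0,0,0,-0.6,0,0,-0.06,0,0,0,-0.6,0,0,-0.2,0,0,0,-0.6,0,0,-0.36,0,0,0,-0.6,0,0,-0.44,0,0,0,-0.6,0,0,-0.44,0,0,0],
)

```text
time_s: 8.15
tcp_pos: [0.495, -0.2798, 0.1329]
ee_rot: [0.003, -0.092, 0.996, -0.002]
force: [0.4, 0.8, -1.0]
grip_width: 0.075
```

```bash
python3 - <<'E'
from h import *
f=manip.grab_frame("wrist")
cv2.imwrite("pics/w4.png",f[:,:,::-1]); heft(3)
go([.4521,.0112,.10],93.2)
E
```

```text
F mean [-0.41  0.26 -0.28] sd [0.24 0.06 0.35] tau [-0.01  -0.025  0.009] w 0.07497300846746385
tcp [ 0.4919 -0.2782  0.128 ] F [-0.1   0.33 -0.54] w 0.075 t 8.35
shift [-0.056  1.167  0.113] turn [ 0.001 -0.002  0.164] rows>= 5.9
```

View pics/w4.png

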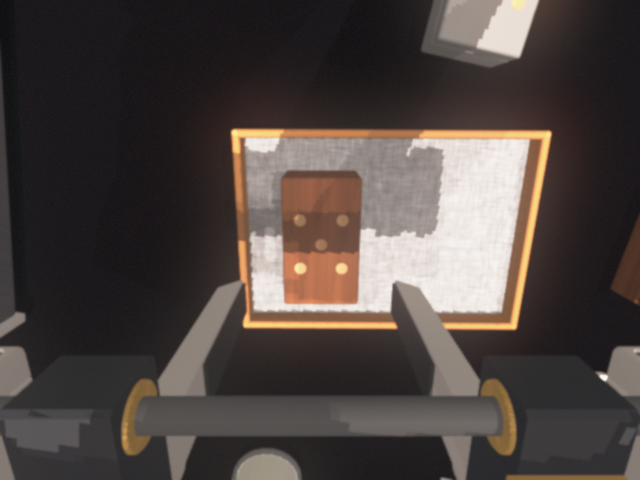

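The wrist view shows box 1 flat in the tray at (321,238), with room to its right. Next I heft the right-hand box, B4.

carry_out(
  moves=[-0.6,-0.03,0.2,0,0,0,0.1,-0.6,-0.03,0.4,0,0,0,0.164,-0.6,-0.03,0.6,0,0,0,0.164,-0.6,-0.03,0.8,0,0,0,0.164,-0.6,-0.05,1,0,0,0,0.164,-0.6,-0.05,1,0,0,0,0.164],
)

```text
time_s: 8.95
tcp_pos: [0.4574, -0.0226, 0.1278]
ee_rot: [-0.002, -0.034, 0.999, 0.002]
force: [0.1, -0.1, -0.2]
grip_width: 0.0751
```

```bash
python3 -c "
from h import *
go([.4521,.0112,.10],93.2)"
```

```text
tcp [ 0.4574 -0.0226  0.1278] F [ 0.08 -0.11 -0.2 ] w 0.0751 t 8.95
shift [0.012 0.136 0.112] turn [ 0.005 -0.004  0.016] rows>= 0.9
```

carry_out(
  moves=[-0.6,0.012,0.13,0.1,0,0,0.016,-0.6,0.012,0.13,0.1,0,0,0.016,-0.6,0.012,0.13,0.1,0,0,0.016,-0.6,0.012,0.13,0.1,0,0,0.016],
)

```text
time_s: 9.35
tcp_pos: [0.4544, 0.0004, 0.1035]
ee_rot: [-0.0, -0.021, 1.0, -0.0]
force: [0.4, -0.0, 0.1]
grip_width: 0.0755
```

```bash
python3 - <<'E'
from h import *
f=manip.grab_frame("wrist")
go([.4521,.0112,.009],93.2)
print(w2pix("wrist",[.4521,.0112,.044]))
cv2.imwrite("pics/w5.png",f[:,:,::-1])
E
```

```text
tcp [4.546e-01 3.000e-04 1.038e-01] F [-0.2  -0.01  0.34] w 0.0755 t 9.4
shift [0.008 0.044 0.379] turn [-0.001  0.    -0.019] rows>= 1.9
[333.93895324 256.11162826]
```

View pics/w5.png

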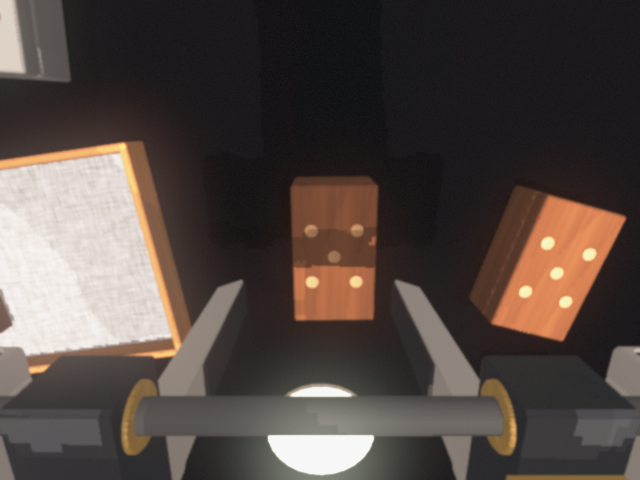

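carry_out(
  moves=[-0.6,0.008,0.044,0.1,0,0,-0.019,-0.6,0.008,0.044,0.2,0,0,-0.019,-0.6,0.008,0.044,0.3,0,0,-0.019,-0.6,0.008,0.044,0.375,0,0,-0.019,-0.6,0.008,0.044,0.375,0,0,-0.019],
)

```text
time_s: 9.9
tcp_pos: [0.4505, 0.0113, 0.0085]
ee_rot: [-0.002, -0.028, 1.0, -0.0]
force: [-0.2, 0.4, 0.2]
grip_width: 0.075
```

carry_out(
  moves=[1,0,0,0,0,0,0,1,0,0,0,0,0,0,1,0,0,0,0,0,0,1,0,0,0,0,0,0],
  grip_force=25,
)

```text
time_s: 10.3
tcp_pos: [0.4529, 0.0121, 0.011]
ee_rot: [0.001, -0.029, 1.0, -0.0]
force: [-0.1, -2.5, 6.0]
grip_width: 0.0563
```

carry_out(
  moves=[1,0,0,-0.04,0,0,0,1,0,0,-0.1,0,0,0,1,0,0,-0.16,0,0,0,1,0,0,-0.16,0,0,0,1,0,0,-0.16,0,0,0],
)

```text
time_s: 10.8
tcp_pos: [0.4518, 0.0128, 0.0502]
ee_rot: [0.0, -0.029, 1.0, 0.0]
force: [0.1, 0.4, -3.9]
grip_width: 0.0556
```

```bash
python3 - <<'E'
from h import *
heft(); go([.4521,.0112,.011],93.2);go([.475,-.1785,.12],100.2)
E
```

```text
F mean [ 0.11  0.3  -3.85] sd [0.5  0.53 0.28] tau [ 0.008 -0.017  0.014] w 0.05585556353125476
tcp [0.4513 0.0127 0.0494] F [ 0.57  0.63 -4.24] w 0.0559 t 11.1
shift [-0.003 -0.006  0.154] turn [ 0.    -0.002  0.003] rows>= 0.8
tcp [0.4513 0.0127 0.0494] F [ 0.57  0.63 -4.24] w 0.0559 t 11.1
shift [-0.049 -0.769 -0.282] turn [ 0.    -0.002 -0.152] rows>= 4.1
```

B4 also weighs about 3.6 N, so it is the second full box. I'll carry it to the left slot.

carry_out(
  moves=[1,0,0,-0.15,0,0,0,1,0,-0.08,-0.28,0,0,0,1,-0.02,-0.25,-0.28,0,0,-0.1,1,-0.04,-0.42,-0.28,0,0,-0.152,1,-0.049,-0.58,-0.28,0,0,-0.152,1,-0.049,-0.7,-0.28,0,0,-0.152,1,-0.049,-0.76,-0.28,0,0,-0.152,1,-0.049,-0.76,-0.28,0,0,-0.152],
)

```text
time_s: 11.9
tcp_pos: [0.4745, -0.1783, 0.1194]
ee_rot: [-0.0, -0.087, 0.996, -0.0]
force: [0.4, 0.4, -3.8]
grip_width: 0.0556
```

```bash
python3 - <<'E'
from h import *
f=manip.grab_frame("wrist"); go([.475,-.1785,.021],100.2)
cv2.imwrite("pics/w6.png",f[:,:,::-1])
E
```

```text
tcp [ 0.4746 -0.1759  0.1195] F [ 0.3  -0.18 -3.32] w 0.0558 t 11.95
shift [-0.    -0.011  0.394] turn [ 0.001 -0.001 -0.002] rows>= 2.0
```

View pics/w6.png

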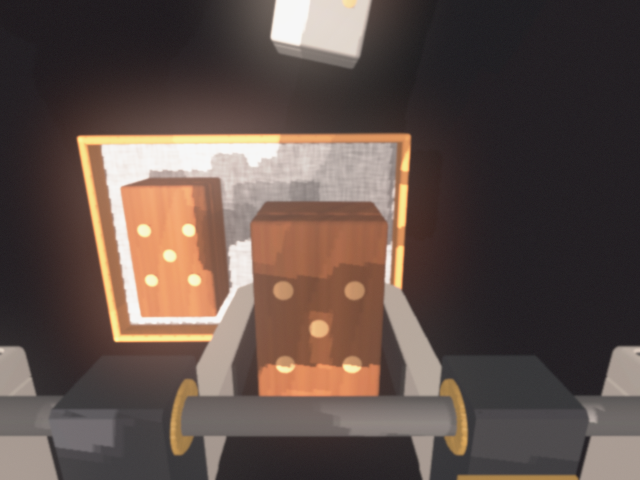

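carry_out(
  moves=[1,0,-0.008,0.1,0,0,0,1,0,-0.008,0.2,0,0,0,1,0,-0.008,0.28,0,0,0,1,0,-0.008,0.34,0,0,0,1,0,-0.008,0.37,0,0,0,1,0,-0.008,0.38,0,0,0,1,0,-0.008,0.385,0,0,0,1,0,-0.008,0.385,0,0,0],
)

```text
time_s: 12.75
tcp_pos: [0.476, -0.1779, 0.0242]
ee_rot: [0.0, -0.089, 0.996, -0.0]
force: [0.0, -0.7, -3.7]
grip_width: 0.0558
```

carry_out(
  moves=[1,0,0,0.005,0,0,0,1,0,0,0.01,0,0,0,1,0,0,0.01,0,0,0],
)

```text
time_s: 13.05
tcp_pos: [0.4755, -0.1784, 0.0213]
ee_rot: [0.0, -0.089, 0.996, -0.0]
force: [0.2, 0.4, -4.4]
grip_width: 0.0556
```

carry_out(
  moves=[1,0,0,0.003,0,0,0,1,0,0,0.006,0,0,0,1,0,0,0.006,0,0,0],
)

```text
time_s: 13.35
tcp_pos: [0.4754, -0.1785, 0.021]
ee_rot: [0.0, -0.089, 0.996, -0.0]
force: [-3.7, 1.2, 10.0]
grip_width: 0.0557
```

Contact is made. I'll release and lift.

carry_out(
  moves=[-0.6,0,0,0,0,0,0,-0.6,0,0,0,0,0,0,-0.6,0,0,0,0,0,0,-0.6,0,0,-0.06,0,0,0,-0.6,0,0,-0.2,0,0,0,-0.6,0,0,-0.36,0,0,0,-0.6,0,0,-0.5,0,0,0,-0.6,0,0,-0.5,0,0,0],
)

```text
time_s: 14.15
tcp_pos: [0.4786, -0.1792, 0.1488]
ee_rot: [0.004, -0.089, 0.996, -0.002]
force: [0.5, -0.9, 0.2]
grip_width: 0.0752
```

carry_out(
  moves=[-0.6,0,0.2,-0.2,0,0,0,-0.6,0,0.4,-0.4,0,0,0,-0.6,0,0.6,-0.4,0,0,0,-0.6,0,0.8,-0.4,0,0,0,-0.6,0,0.8,-0.4,0,0,0],
)

```text
time_s: 14.65
tcp_pos: [0.4393, 0.0217, 0.245]
ee_rot: [0.0, -0.09, 0.996, 0.0]
force: [0.8, -0.3, 0.4]
grip_width: 0.0754
```

```bash
python3 - <<'E'
from h import *
heft(2)
f=manip.grab_frame("top"); cv2.imwrite("pics/top1.png",f[:,:,::-1])
f=manip.grab_frame("scene"); cv2.imwrite("pics/scene1.png",f[:,:,::-1])
E
```

```text
F mean [-0.25  2.35 -0.32] sd [0.48 1.9  0.16] tau [-0.011 -0.039  0.006] w 0.07529658667234315
```

View pics/top1.png

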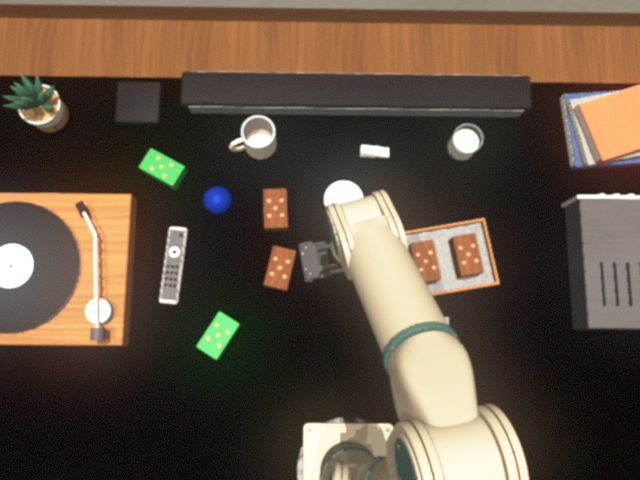

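View pics/scene1.png

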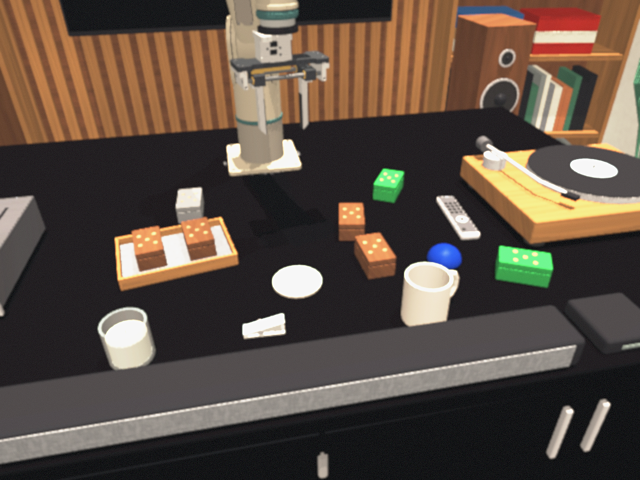

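The top view shows both boxes flat in the tray at (425,262) and (467,256). The other two brown boxes are still at (275,208) and (280,268), and the bystanders are where they were. One numeric check, then I hand in.

```bash
python3 - <<'E'
from h import *
C=np.array([.4838,-.2285]); a=np.radians(10.2); X=np.array([np.cos(a),np.sin(a)]); Y=np.array([-np.sin(a),np.cos(a)])
for d in manip.search_frame("scene","box_a"):
    r,k=d["centre"]; print(round(d["p"],2),round(k*640),round(r*480))
for u,v in((425,261),(467,255)):
    p=pix2w("top",u,v,.054)[:2]-C; print((p@X*1000).round(),(p@Y*1000).round())
A=cv2.imread("pics/top0.png").astype(int);B=cv2.imread("pics/top1.png").astype(int)
print("diff left part",np.abs(A-B)[120:360,130:298].mean(), "right/back",np.abs(A-B)[110:170,300:500].mean())
s=manip.get_state(); print(s["tcp_pos"],np.abs(s["dq"]).max()); manip.sign_off()
E
```

```text
0.89 196 237
0.79 353 222
0.71 191 204
0.66 373 254
0.65 149 248
0.57 386 185
-1.0 52.0
-4.0 -48.0
diff left part 12.390641534391534 right/back 8.007888888888889
[0.43990873 0.01762125 0.2440117 ] 0.022132155809190843
the job is handed in; nothing more can be done
```

The two full boxes are in the dice tray, flat and side by side, and the job is handed in; it gave no verdict.

- **Hefting:** I lifted the left brown box and the right brown box. They pulled about 3.7 N and 3.85 N on the wrist, against about 0.3 N with the gripper empty, so both are full. Exactly two are full, so I left the other two brown boxes untouched.
- **Placing:** I set both boxes on the felt at low speed and opened the fingers only once the force reading showed contact. Time at the last move was about 14.7 s.
- **Last checks that agreed:** My reading of the final top picture puts the boxes within about 4 mm of the tray's centre line along its x, at about +52 and -48 mm along its y. The scene picture shows them flat. The untouched boxes and the bystanders look unmoved, and the arm is clear at 0.24 m.
- **Checks that were inconclusive:**
  - The before-and-after picture difference came out at 8 to 12 grey levels on average, in areas where nothing visibly moved. I put that down to image noise and lighting but did not confirm it.
  - One force average after the last move showed 2.4 N sideways (spread 1.9 N). I took it for the arm settling.
  - The box detector also reported a grey look-alike and a green one, which I ignored.

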